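# Press the lettering pallet under the jig's leaf spring

### The job

Load the lettering jig: with your fingertips in its finger well, press the plywood pallet down hard and, keeping it pressed, slide it along the rails under the steel bridge and its leaf spring until its nose is fully home against the end stop; then let go, so that the sprung bed clamps it up against the bridge. Only press and slide the pallet, never pick it up or tip it, and leave the other things on the bench where they stand.

Things in the scene. Friction and masses are not known exactly. Their poses are not given: they have to be found in the camera images.
- jig: Lettering jig, fixed to the bench: dark wooden base 360 x 150 mm, two wooden guide rails along it (tops 38 mm above the bench, 114 mm apart), a sprung white plastic bed between them, a steel bridge across the rails and a wooden end stop. Origin: centre of the base's underside, on the bench. x: along the rails, the way the pallet slides in, towards bridge and stop; z up.
- bridge (a point): Middle of the underside edge of the flat steel bridge where the pallet enters: jig x = 110 mm, 38 mm above the bench. The bridge is 22 mm wide along x; its top is 50 mm above the bench (54 mm at its bolts). Its entry face is square with no lead-in, and the resting pallet's top is 4 mm too high to go under: the faces meet and block. Axes as the jig's.
- stop_face (a point): Middle of the end stop's face that meets the pallet: jig x = 165 mm, 36 mm above the bench; the stop's top is 48 mm above the bench. Axes as the jig's.
- bed (a joint): Sprung bed, m pressed down: 0 at rest (top 30 mm above the bench), at most 0.009; it stays level wherever pressed. Pressing the pallet takes about 11 N to start, plus 0.8 N per mm. It must be held down more than 4 mm, best 6 to 7 mm (about 15 N), all the way in; released when home, it rises to about 4 mm and clamps the pallet up against the bridge. Bed is slippery (friction about 0.2).
- leaf (a joint): Steel leaf spring behind the bridge, 70 mm wide, sloping down from the bridge's far edge to a rounded toe at jig x = 154 mm. Value: rad lifted, 0 when free (toe 32 mm above the bench), about 0.25 when it lies on the clamped pallet. It presses down with 3 to 5 N and gives way to the pallet's nose; friction about 0.2.
- pallet: Plywood pallet, board 200 (x) x 110 (y) x 12 mm, about 0.25 kg, loose on the bed between the rails with 2 mm play each side. Origin: centre of its underside; x to its nose, along the jig's x; z up. On it a red plaque blank (x -28 to 36 mm, 7 mm high) and two battens across it, at x = -38 and -94 mm. Home: nose on the stop, origin at jig x = 65 mm; it starts 70 to 110 mm short of that.
- well (a point): Centre of the finger well's floor on the board's top face (board x = -66 mm, 42 mm above the bench at rest): flat, 48 mm long along x between the two wooden battens, each 8 mm thick, 90 mm long and 10 mm above the board; open at both sides. Closed fingertips press here and can push forward against the front batten, whose face is 24 mm ahead of this point.
- nose (a point): Middle of the pallet's front edge, at mid thickness.
- tin: Bystander: paint tin, steel with a band, 86 mm across, 100 mm high; origin at the centre of its underside. Leave it alone.
- jar: Bystander: lidded amber jar, 68 mm across, 85 mm high; origin at the centre of its underside. Leave it alone.
- bowl: Bystander: small white bowl, 90 mm across, 40 mm high; origin at the centre of its underside. Leave it alone.
- tape: Bystander: roll of tape lying flat, 84 mm across, 24 mm high; origin at the centre of its underside. Leave it alone.
- inkbottle: Bystander: small black bottle, 48 mm across, 75 mm high; origin at the centre of its underside. Leave it alone.
- paintbrush: Bystander: paintbrush lying flat, 170 mm long; origin at the centre of its underside. Leave it alone.
- brushpot: Bystander: metal pot of brushes, 76 mm across, 200 mm high with the brushes; origin at the centre of its underside. Leave it alone.

How it is judged:
By the outcome, as a careful person would: the job done as asked, in the order asked, and still so for the second after the job is handed in, with the robot touching nothing.
It also fails if it takes over 38 s, if anything falls off the work surface, if the arm or the gripper's body presses on something with over 40 N, if the wrist force passes 120 N, or if a joint passes its speed limit or range.

### The arm

A 6-joint arm with a two-finger parallel gripper is mounted at the origin on the work surface. World frame = base frame: x ahead of the robot, y to its left, z up, the work surface at z = 0. Lengths are in m, angles in degrees, forces in N, time in s.
With the tool pointing down it reaches from about 0.325 to 0.85 m from the base axis. Payload 15.5 kg.
Tool frame: the origin (TCP) lies at the very end of the fingers, on their centre line; the grasp point (between the pads) lies 19 mm behind it; z points along the fingers, y is the line along which they close (so a half turn about z gives the same grasp; the last joint's range is limited). The gripper opens to 91 mm and grips with 3 to 60 N. Pads are 32 mm wide; open, the fingers measure 118 mm over their backs; the gripper's body (76 mm by 178 mm) begins 60 mm behind the grasp point.
Start: joints at [-71.935, 28.281, 77.091, -0, 74.628, -5.472], TCP at [0.25, -0.573, 0.214] pointing down, gripper open.
Joint ranges: [-166.48, 166.48], [-47.26, 123.95], [12.59, 153.08], [-70.14, 250.14], [6.76, 159.57], [-176.63, 176.63]. Speed limits (degrees/s): [108.29, 108.29, 147.25, 172.46, 172.46, 172.46].

### API

Orientations are given as a 3x3 rotation matrix whose columns are the frame's x, y, z axes.
In Python, from cell import manip gives the robot as it stands.
- The arm moves only by the tool send_rows, never from a script. Its argument "deltas" is text: rows parted by semicolons, each of 6 numbers parted by spaces: the shift along the tool's x, y, z in m, then the turn, a rotation vector about the tool's x, y, z in degrees. In form: tx ty tz rx ry rz; .... A call has 1 to 20 rows; each row shifts and turns the commanded pose from where the row before left it, along the tool's axes as they then stand; what a row does not reach is not made up. A row lasts 1/10 s, in which the tool goes at most 50 mm and 8.59 degrees, less where a joint would pass 70% of its speed; a pose out of reach is approached as far as the arm can. A call is refused whole if a number of a shift passes 0.05 or a number of a turn 8.59, either way. A call with a gripper value outside its range is refused whole. "gripper" is the finger opening in m, from 0 to 0.0912, set as the call begins (left out, the last holds). The fingers move at their own pace and stop on an object; "grip_force" is the grip in N (left out, the last holds). Time passes only in rows, so rows that do not move let the fingers close. It gives the time, the measured TCP pose, the force, the opening and the grip force at its end, in the units of the state.
- manip.observe(): the state, without advancing time (a new reading comes with each control period).
- manip.snapshot(name): name is "scene" or "top" or "wrist"; returns the picture (400x640x3 uint8, red, green, blue); there is no depth.
- manip.camera_model(name): a dict with "fx", "fy", "cx", "cy" (pixels), "R" (3x3) and "t" (3): a world point X has camera coordinates R X + t; the wrist camera has in their place "mount" (4x4, takes a point from camera to tool coordinates, whose origin is the TCP and whose axes are the flange's). Camera axes: x right, y down, z forward; pixel columns grow to the right and rows downward; lengths in m; the calibration is good to about 2 mm. A picture is of the moment at which its call begins: read the wrist's pose just before it. camera_model takes no time and is no camera call.
- manip.hand_in(): hands the job in; it is judged then, once.
The state is a dict: "clock": time; "qpos": joint angles; "dq": joint speeds; "joint_efforts": joint torques, N m; "eef_pos": TCP position; "tcp_rot": TCP orientation; "wrist_force": force on the tool from outside, world axes, zero at the start; "ft_torque": the same for the moment, N m; "gripper_width": opening from 0.0 (shut) to 1.0 (fully open); "grip_force": force on a finger pad.
Only numpy, scipy, OpenCV 4.12 (cv2) and the standard library are available. Lean on these libraries where they do the work, as an engineer would, in place of code of your own. Each camera call takes 0.05 s, during which the arm holds its last target. There are 200 camera calls.

## Working session

There is one attempt and no reset: what is moved stays moved. The work goes in short steps, Python scripts to look and compute and a tool call to move; the robot and the scene stay as the last step left them, time stands still between calls to the robot, and variables do not carry over. Pictures are saved under pics/ and viewed, at most 10 in all, crops included, and the job is handed in when it is done.

Besides the shell and the picture viewer there is one more tool, called after "Request:" in YAML: its name, and indented under it one key for each argument. send_rows: Moves the arm, as the interface text tells. Its arguments: {"type":"object","properties":{"deltas":{"type":"string"},"gripper":{"type":"number"},"grip_force":{"type":"number"}},"required":["deltas"]}

```bash
mkdir -p pics; python3 - <<'E'
from cell import manip
import cv2,numpy as np
o=manip.observe();print(o['clock'],o['eef_pos'],o['tcp_rot'],o['wrist_force'],o['gripper_width'])
for n in ['scene','top']:
    cv2.imwrite(f'pics/{n}0.png',manip.snapshot(n)[:,:,::-1])
    print(n,manip.camera_model(n))
print(manip.camera_model('wrist'))
E
```

```text
0.0 [ 0.24948183 -0.57263747  0.21334137] [[ 9.16802559e-01  3.99340647e-01 -3.40465078e-04]
 [ 3.99340765e-01 -9.16801852e-01  1.14809566e-03]
 [ 1.46342250e-04 -1.18853863e-03 -9.99999283e-01]] [-0.42177629 -0.26740134 -0.09507795] 1.0016105254209338
scene {'fx': 406.5404404034261, 'fy': 406.5404404034261, 'cx': 318.81290794144434, 'cy': 203.8261900116669, 'R': array([[-0.25432723,  0.9671175 , -0.00118016],
       [ 0.746091  ,  0.19542616, -0.63651932],
       [-0.61535834, -0.1627647 , -0.77125986]]), 't': array([ 0.12101572, -0.38841832,  1.33545282])}
top {'fx': 370.99401681797735, 'fy': 370.99401681797735, 'cx': 320.6892627158346, 'cy': 195.4030903736619, 'R': array([[ 0.02721245, -0.99951634,  0.01505241],
       [-0.994682  , -0.02857102, -0.09895159],
       [ 0.0993338 , -0.01227964, -0.9949784 ]]), 't': array([-0.01750574,  0.56125055,  0.9530962 ])}
{'fx': 275.2787157730798, 'fy': 275.2787157730798, 'cx': 320.47824421889493, 'cy': 202.21806939862566, 'mount': array([[ 5.46433630e-04, -9.58090395e-01, -2.86465523e-01,
         8.05210839e-02],
       [ 9.99999851e-01,  5.29245408e-04,  1.37428779e-04,
         2.57566927e-04],
       [ 1.99413698e-05, -2.86465556e-01,  9.58090541e-01,
        -1.71109695e-01],
       [ 0.00000000e+00,  0.00000000e+00,  0.00000000e+00,
         1.00000000e+00]])}
```

View pics/top0.png

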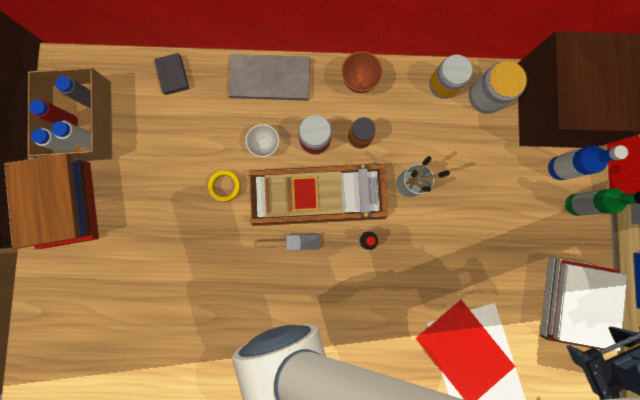

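View pics/scene0.png

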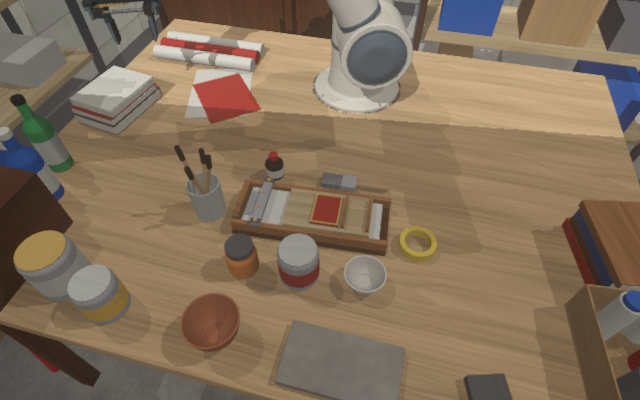

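The top view shows the jig at about (250–386, 165–224), with the bridge at x≈366 to the right, so it slides roughly along world −y. The red plaque is at (305,193). In the scene view the jig is at (235–390, 183–250). I'll enlarge both crops to measure.

```bash
cat > h.py <<'E'
import numpy as np,cv2
from cell import manip
def ray(cam,uv,obs=None):
    m=manip.camera_model(cam); d=np.array([(uv[0]-m['cx'])/m['fx'],(uv[1]-m['cy'])/m['fy'],1])
    if cam=='wrist':
        R=np.array(obs['tcp_rot']);M=m['mount']
        return R@M[:3,3]+obs['eef_pos'],R@M[:3,:3]@d
    return -m['R'].T@m['t'],m['R'].T@d
def at(cam,uv,z,obs=None):
    o,d=ray(cam,uv,obs); return o+d*(z-o[2])/d[2]
def tri(rays):
    A=0;b=0
    for o,d in rays:
        d=d/np.linalg.norm(d);P=np.eye(3)-np.outer(d,d);A=A+P;b=b+P@o
    return np.linalg.solve(A,b)
def crop(src,dst,x,y,w,h,s):
    cv2.imwrite(dst,cv2.resize(cv2.imread(src)[y:y+h,x:x+w],None,fx=s,fy=s,interpolation=cv2.INTER_CUBIC))
E
python3 - <<'E'
from h import *
crop('pics/top0.png','pics/topc.png',240,155,155,80,5)
crop('pics/scene0.png','pics/scenec.png',225,170,175,90,4.5)
E
```

```text
(no output)
```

View pics/topc.png

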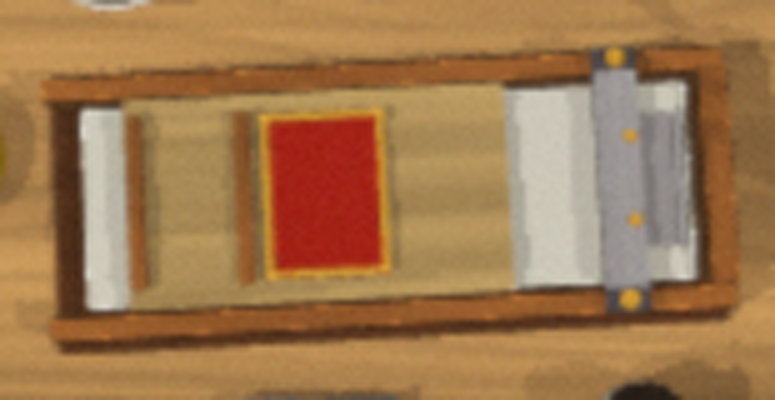

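View pics/scenec.png

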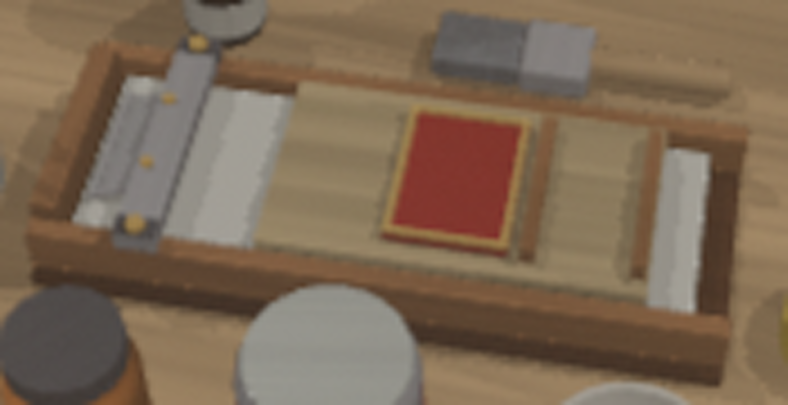

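Top crop: bolts (615,57),(630,299); nose edge (503,85)–(515,290); front batten (240,113)–(247,283), rear (133,117)–(142,288). Scene crop: bolts (135,224),(198,44), nose (255,243)–(293,95), battens (548,120)–(527,257) and (658,133)–(640,275).

```bash
python3 - <<'E'
from h import *
T=lambda u,v:(240+u/5-.4,155+v/5-.4); S=lambda u,v:(225+u/4.5-.4,170+v/4.5-.4)
P={}
for n,a,b in [('boltF',(615,57),(135,224)),('boltN',(630,299),(198,44)),('noseF',(503,85),(255,243)),('noseN',(515,290),(293,95)),
 ('fbF',(240,113),(527,257)),('fbN',(247,283),(548,120)),('rbF',(133,117),(640,275)),('rbN',(142,288),(658,133))]:
    P[n]=tri([ray('top',T(*a)),ray('scene',S(*b))]); print(n,P[n].round(4))
def z(p,h): return at('top',T(*p),h)
for h,n,p in [(.054,'boltF',(615,57)),(.054,'boltN',(630,299)),(.042,'noseF',(503,85)),(.042,'noseN',(515,290)),(.052,'fbF',(240,113)),(.052,'fbN',(247,283)),(.052,'rbF',(133,117)),(.052,'rbN',(142,288)),
  (.038,'railF0',(43,90)),(.038,'railN0',(53,330)),(.038,'railN1',(735,305)),(.038,'railF1',(722,55))]:
    print(n,z(p,h).round(4))
E
```

```text
boltF [ 0.6392 -0.108   0.0506]
boltN [ 0.5134 -0.1182  0.0498]
noseF [ 0.6251 -0.0506  0.0359]
noseN [ 0.518  -0.0619  0.0287]
fbF [0.6049 0.0866 0.0446]
fbN [0.5164 0.0788 0.0475]
rbF [0.6012 0.1428 0.0439]
rbN [0.5118 0.1347 0.0483]
boltF [ 0.6388 -0.1083  0.054 ]
boltN [ 0.5133 -0.118   0.054 ]
noseF [ 0.6244 -0.0511  0.042 ]
noseN [ 0.5169 -0.0597  0.042 ]
fbF [0.604  0.0854 0.052 ]
fbN [0.5161 0.0786 0.052 ]
rbF [0.6003 0.1406 0.052 ]
rbN [0.512  0.1323 0.052 ]
railF0 [0.6152 0.1902 0.038 ]
railN0 [0.4897 0.1792 0.038 ]
railN1 [ 0.5125 -0.1751  0.038 ]
railF1 [ 0.6445 -0.1669  0.038 ]
```

Request:
send_rows:
  deltas: "0 0 0 0 0 6.4;0 0 0 0 0 6.4;0 0 0 0 0 6.3;0.0105 -0.018 0 0 0 0;0.021 -0.036 0 0 0 0;0.021 -0.036 0 0 0 0;0.021 -0.036 0 0 0 0;0.021 -0.036 0 0 0 0;0.021 -0.036 0 0 0 0;0.021 -0.036 0 0 0 0;0.021 -0.036 0 0 0 0;0.021 -0.036 0 0 0 0;0.021 -0.036 0 0 0 0;0.021 -0.036 0 0 0 0;0.021 -0.036 0 0 0 0;0.021 -0.036 0 0 0 0;0.021 -0.036 0 0 0 0;0.021 -0.036 0 0 0 0;0.021 -0.036 0 0 0 0;0.021 -0.036 0 0 0 0"
  gripper: 0
  grip_force: 20

```text
clock: 2.1
eef_pos: [0.5494, 0.0478, 0.2137]
tcp_rot: [[0.997, 0.078, -0.0], [0.078, -0.997, -0.0], [-0.0, -0.0, -1.0]]
wrist_force: [0.8, -0.6, -0.4]
gripper_width: 0.002
grip_force: 0.0
```

Request:
send_rows:
  deltas: "0.010 -0.013 0 0 0 0;0 0 0 0 0 0;0 0 0 0 0 0"

```text
clock: 2.4
eef_pos: [0.5575, 0.0592, 0.2136]
tcp_rot: [[0.997, 0.078, -0.001], [0.078, -0.997, -0.0], [-0.001, 0.0, -1.0]]
wrist_force: [-0.1, 0.1, 0.0]
gripper_width: 0.002
grip_force: 0.0
```

```bash
python3 - <<'E'
from h import *
import pickle
o=manip.observe();print(o['clock'],o['eef_pos'],o['tcp_rot'],o['wrist_force'],o['gripper_width'])
im=manip.snapshot('wrist')[:,:,::-1];pickle.dump(o,open('o1.pkl','wb'))
cv2.imwrite('pics/w1.png',im)
E
```

```text
2.4 [0.55754687 0.05917004 0.21357493] [[ 9.96973809e-01  7.77320561e-02 -9.75082617e-04]
 [ 7.77317597e-02 -9.96974252e-01 -3.38364839e-04]
 [-9.98434058e-04  2.61545995e-04 -9.99999467e-01]] [-0.11734936  0.09930378  0.02640786] 0.0016354372589931063
```

View pics/w1.png

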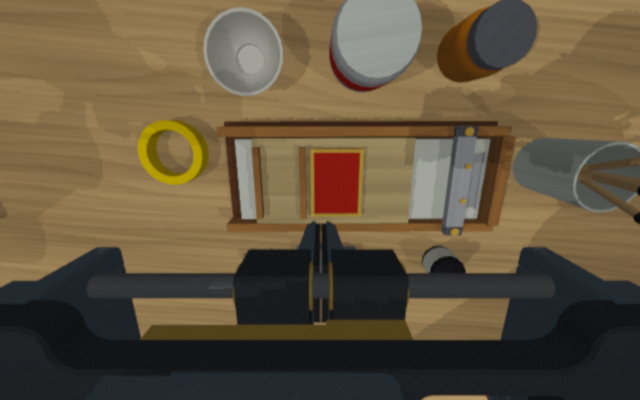

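The wrist view shows the jig at (220–510, 125–232), aligned with the tool: battens at u≈303 and 258, nose edge (412,138)–(408,222), bolts (469,132),(455,232).

```bash
python3 - <<'E'
from h import *
import pickle
o=pickle.load(open('o1.pkl','rb'))
def j(p):
    d=p-o['eef_pos'];return (np.array(o['tcp_rot']).T@d).round(4)
for n,uv,h in [('fbF',(303,147),.052),('fbN',(303.5,218),.052),('rbF',(256.5,147),.052),('rbN',(260,218),.052),('noseF',(412,138),.042),('noseN',(408.5,222),.042),('boltF',(469,132),.054),('boltN',(455,232),.054),('railFo',(300,125),.038),('railNo',(300,231),.038)]:
    p=at('wrist',uv,h,o);print(n,p.round(4),'tool',j(p))
# two-view heights (top + wrist)
T=lambda u,v:(240+u/5-.4,155+v/5-.4)
for n,a,w in [('fbN',(247,283),(303.5,218)),('fbF',(240,113),(303,147)),('noseF',(503,85),(412,138))]:
    print(n,tri([ray('top',T(*a)),ray('wrist',w,o)]).round(4))
E
```

```text
fbF [0.6054 0.0832 0.052 ] tool [ 0.0498 -0.0203  0.1615]
fbN [0.5159 0.0772 0.052 ] tool [-0.04   -0.0212  0.1616]
rbF [0.6011 0.1383 0.052 ] tool [ 0.0497 -0.0756  0.1615]
rbN [0.5115 0.1328 0.052 ] tool [-0.04   -0.077   0.1616]
noseF [ 0.6255 -0.0476  0.042 ] tool [0.0597 0.1117 0.1715]
noseN [ 0.5175 -0.0618  0.042 ] tool [-0.0492  0.1175  0.1717]
boltF [ 0.6379 -0.1087  0.054 ] tool [0.0672 0.1735 0.1596]
boltN [ 0.5127 -0.1198  0.054 ] tool [-0.0585  0.1749  0.1597]
railFo [0.63   0.0892 0.038 ] tool [ 0.0747 -0.0243  0.1755]
railNo [0.4916 0.0813 0.038 ] tool [-0.0638 -0.0272  0.1756]
fbN [0.5161 0.0779 0.0528]
fbF [0.6048 0.0846 0.0471]
noseF [ 0.6256 -0.0514  0.0315]
```

Request:
send_rows:
  deltas: "0.002 -0.014 0 0 0 0;0.002 -0.014 0 0 0 0;0.001 -0.0145 0.02 0 0 0;0 0 0.03 0 0 0;0 0 0.03 0 0 0;0 0 0.03 0 0 0;0 0 0.03 0 0 0;0 0 0.015 0 0 0;0 0 0 0 0 0;0 0 0 0 0 0"

```text
clock: 3.45
eef_pos: [0.5599, 0.1029, 0.0594]
tcp_rot: [[0.997, 0.077, 0.0], [0.077, -0.997, 0.0], [0.0, -0.0, -1.0]]
wrist_force: [0.6, 0.8, 0.6]
gripper_width: 0.002
grip_force: 0.0
```

```bash
python3 - <<'E'
from h import *
o=manip.observe();print(o['eef_pos'],o['wrist_force'])
cv2.imwrite('pics/w2.png',manip.snapshot('wrist')[100:260,200:520,::-1].repeat(2,0).repeat(2,1))
E
```

```text
[0.55990911 0.1028554  0.05937762] [0.55145213 0.7693247  0.56206468]
```

View pics/w2.png

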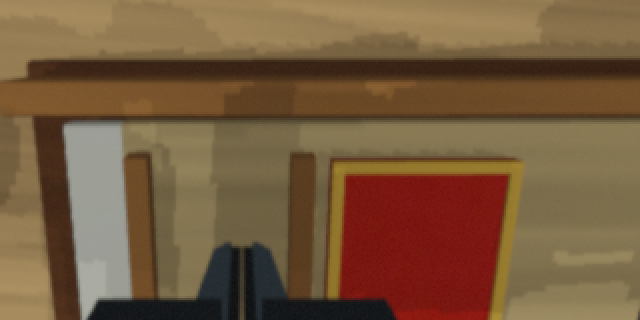

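The closed fingertips are at (242,250) in the crop, between the battens (u≈152 and 290) and slightly forward of the well's centre. That's good, so I'll press.

Request:
send_rows:
  deltas: "0 0 0.007 0 0 0;0 0 0.006 0 0 0;0 0 0.003 0 0 0;0 0 0.002 0 0 0;0 0 0.002 0 0 0;0 0 0 0 0 0;0 0 0 0 0 0"

```text
clock: 4.2
eef_pos: [0.5596, 0.1025, 0.0394]
tcp_rot: [[0.997, 0.077, -0.0], [0.077, -0.997, -0.0], [-0.0, 0.0, -1.0]]
wrist_force: [-3.8, -1.1, 12.2]
gripper_width: 0.007
grip_force: 6.2
```

Request:
send_rows:
  deltas: "0 0 0.002 0 0 0;0 0 0.002 0 0 0;0 0 0 0 0 0;0 0 0 0 0 0"

```text
clock: 4.6
eef_pos: [0.5597, 0.1026, 0.0355]
tcp_rot: [[0.997, 0.077, 0.0], [0.077, -0.997, 0.0], [0.0, -0.0, -1.0]]
wrist_force: [-4.1, -0.9, 15.8]
gripper_width: 0.005
grip_force: 7.7
```

Request:
send_rows:
  deltas: "0 0.002 0 0 0 0;0 0.003 0 0 0 0;0 0.003 0 0 0 0;0 0.003 0 0 0 0;0 0.003 0 0 0 0;0 0.003 0 0 0 0;0 0.003 0 0 0 0;0 0.003 0 0 0 0;0 0.003 0 0 0 0;0 0.003 0 0 0 0;0 0.003 0 0 0 0;0 0.003 0 0 0 0;0 0.002 0 0 0 0;0 0.001 0 0 0 0;0 0 0 0 0 0"

```text
clock: 6.1
eef_pos: [0.5637, 0.0649, 0.0359]
tcp_rot: [[0.997, 0.077, 0.002], [0.077, -0.997, 0.001], [0.002, -0.0, -1.0]]
wrist_force: [-1.0, 3.1, 15.0]
gripper_width: 0.003
grip_force: 7.6
```

```bash
python3 - <<'E'
from h import *
o=manip.observe();print(o['eef_pos'],o['wrist_force'],o['ft_torque'])
im=manip.snapshot('wrist')[:,:,::-1]
cv2.imwrite('pics/w3.png',im[100:280,200:520].repeat(2,0).repeat(2,1))
E
```

```text
[0.56372654 0.06493181 0.03586328] [-0.9626549   3.07933141 14.96976201] [ 0.77335248  0.20609841 -0.00650386]
```

View pics/w3.png

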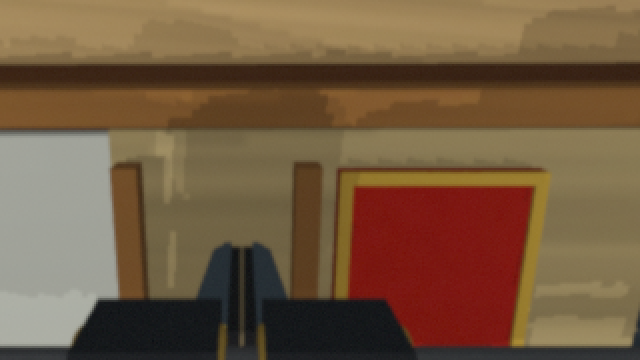

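Friction carries the pallet along: the fingertips are at (242,250), still between the battens, and the pallet is clear of its old place. I'll go on under the bridge, pressed slightly deeper.

Request:
send_rows:
  deltas: "0 0.001 0.0006 0 0 0;0 0.002 0 0 0 0;0 0.002 0 0 0 0;0 0.002 0 0 0 0;0 0.002 0 0 0 0;0 0.002 0 0 0 0;0 0.002 0 0 0 0;0 0.002 0 0 0 0;0 0.002 0 0 0 0;0 0.002 0 0 0 0;0 0.002 0 0 0 0;0 0.002 0 0 0 0;0 0.002 0 0 0 0;0 0 0 0 0 0"

```text
clock: 7.55
eef_pos: [0.5657, 0.0399, 0.0353]
tcp_rot: [[0.997, 0.077, 0.002], [0.077, -0.997, 0.001], [0.002, -0.0, -1.0]]
wrist_force: [0.1, 3.5, 16.0]
gripper_width: 0.003
grip_force: 7.8
```

Request:
send_rows:
  deltas: "0 0.002 0 0 0 0;0 0.002 0 0 0 0;0 0.002 0 0 0 0;0 0.002 0 0 0 0;0 0.002 0 0 0 0;0 0.002 0 0 0 0;0 0.002 0 0 0 0;0 0.002 0 0 0 0;0 0.002 0 0 0 0;0 0.002 0 0 0 0;0 0.002 0 0 0 0;0 0.002 0 0 0 0;0 0.002 0 0 0 0;0 0.002 0 0 0 0;0 0.002 0 0 0 0;0 0 0 0 0 0"

```text
clock: 9.15
eef_pos: [0.5676, 0.0102, 0.035]
tcp_rot: [[0.997, 0.077, 0.001], [0.077, -0.997, 0.001], [0.001, -0.001, -1.0]]
wrist_force: [-0.4, 6.1, 11.5]
gripper_width: 0.003
grip_force: 7.2
```

Request:
send_rows:
  deltas: "0 0.002 0 0 0 0;0 0.002 0 0 0 0;0 0.002 0 0 0 0;0 0.001 0 0 0 0;0 0.001 0 0 0 0;0 0.001 0 0 0 0;0 0.001 0 0 0 0;0 0.001 0 0 0 0;0 0 0 0 0 0"

```text
clock: 10.05
eef_pos: [0.5684, -0.0007, 0.035]
tcp_rot: [[0.997, 0.077, 0.001], [0.077, -0.997, 0.001], [0.001, -0.001, -1.0]]
wrist_force: [-0.9, 6.7, 13.0]
gripper_width: 0.002
grip_force: 7.3
```

```bash
python3 - <<'E'
from h import *
o=manip.observe();print(o['eef_pos'],o['wrist_force'])
im=manip.snapshot('wrist')[:,:,::-1]
cv2.imwrite('pics/w4.png',im[80:280,210:610].repeat(2,0).repeat(2,1))
E
```

```text
[ 0.56840076 -0.00070932  0.03499182] [-0.88344928  6.74889426 13.03298175]
```

View pics/w4.png

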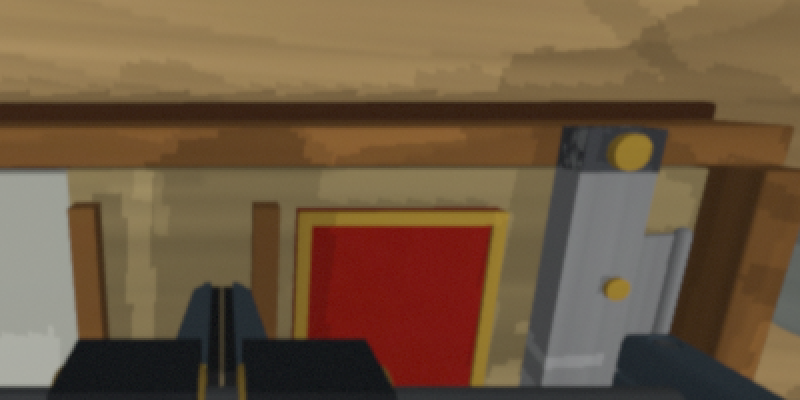

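The nose is close to the stop (about (690,300)), and the fingertips have slipped forward towards the front batten (u≈255). I'll keep pushing until the force rises.

Request:
send_rows:
  deltas: "0 0.001 0 0 0 0;0 0.001 0 0 0 0;0 0.001 0 0 0 0;0 0 0 0 0 0"

```text
clock: 10.5
eef_pos: [0.5687, -0.0037, 0.035]
tcp_rot: [[0.997, 0.077, 0.001], [0.077, -0.997, 0.001], [0.002, -0.001, -1.0]]
wrist_force: [-0.9, 5.2, 11.4]
gripper_width: 0.007
grip_force: 7.3
```

Request:
send_rows:
  deltas: "0 0.001 0 0 0 0;0 0.001 0 0 0 0;0 0 0 0 0 0"

```text
clock: 10.8
eef_pos: [0.5688, -0.0057, 0.035]
tcp_rot: [[0.997, 0.077, 0.001], [0.077, -0.997, 0.001], [0.001, -0.001, -1.0]]
wrist_force: [-1.0, 5.9, 11.8]
gripper_width: 0.007
grip_force: 7.3
```

Request:
send_rows:
  deltas: "0 0.001 0 0 0 0;0 0.001 0 0 0 0;0 0 0 0 0 0"

```text
clock: 11.1
eef_pos: [0.5688, -0.0063, 0.035]
tcp_rot: [[0.997, 0.077, 0.001], [0.077, -0.997, 0.003], [0.001, -0.002, -1.0]]
wrist_force: [-0.3, 19.6, 11.8]
gripper_width: 0.006
grip_force: 15.3
```

Request:
send_rows:
  deltas: "0 0.001 0 0 0 0;0 0.001 0 0 0 0;0 0 0 0 0 0"

```text
clock: 11.4
eef_pos: [0.5687, -0.0065, 0.035]
tcp_rot: [[0.997, 0.076, 0.001], [0.076, -0.997, 0.005], [0.001, -0.005, -1.0]]
wrist_force: [0.2, 39.2, 15.5]
gripper_width: 0.007
grip_force: 24.0
```

```bash
python3 - <<'E'
from h import *
o=manip.observe();print(o['eef_pos'],o['wrist_force'])
im=manip.snapshot('wrist')[:,:,::-1]
cv2.imwrite('pics/w5.png',im[80:280,210:610].repeat(2,0).repeat(2,1))
E
```

```text
[ 0.56872903 -0.00649859  0.03496342] [ 0.2315645  39.23964795 15.49111244]
```

View pics/w5.png

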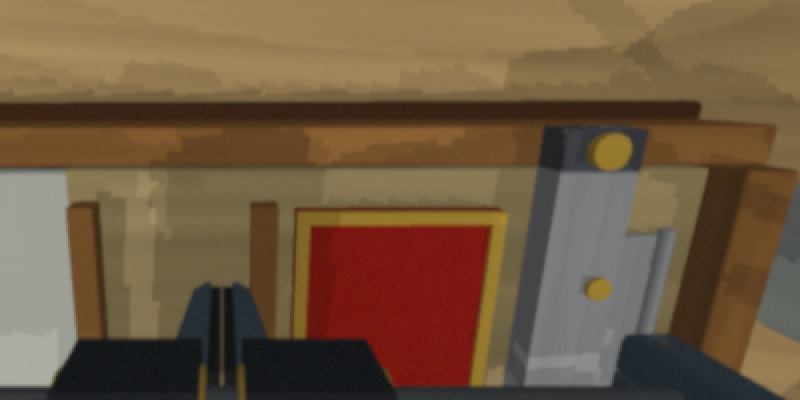

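The push force has jumped to 39 N with no further movement and the pallet is seated, so it is home. I'll ease the forward push, keeping a little preload, then lift straight up.

Request:
send_rows:
  deltas: "0 -0.0015 0 0 0 0;0 -0.001 0 0 0 0;0 0 0 0 0 0"

```text
clock: 11.75
eef_pos: [0.5688, -0.0063, 0.035]
tcp_rot: [[0.997, 0.077, 0.001], [0.077, -0.997, 0.001], [0.001, -0.001, -1.0]]
wrist_force: [-0.7, 14.3, 12.8]
gripper_width: -0.001
grip_force: 15.5
```

Request:
send_rows:
  deltas: "0 -0.0005 -0.001 0 0 0;0 0 -0.001 0 0 0;0 0 -0.001 0 0 0;0 0 -0.001 0 0 0;0 0 0 0 0 0"

```text
clock: 12.25
eef_pos: [0.5686, -0.0062, 0.0384]
tcp_rot: [[0.997, 0.077, 0.001], [0.077, -0.997, 0.001], [0.001, -0.001, -1.0]]
wrist_force: [0.8, 9.6, 1.2]
gripper_width: 0.003
grip_force: 5.1
```

Request:
send_rows:
  deltas: "0 -0.001 -0.0005 0 0 0;0 -0.002 -0.0005 0 0 0;0 -0.002 -0.001 0 0 0;0 0 -0.01 0 0 0;0 0 -0.03 0 0 0;0 0 -0.04 0 0 0;0 0 -0.04 0 0 0;0 0 -0.03 0 0 0;0 0 0 0 0 0;0 0 0 0 0 0"

```text
clock: 13.25
eef_pos: [0.568, -0.0023, 0.1913]
tcp_rot: [[0.997, 0.077, 0.002], [0.077, -0.997, -0.0], [0.002, 0.0, -1.0]]
wrist_force: [-0.1, -0.4, 0.1]
gripper_width: 0.006
grip_force: 0.0
```

```bash
python3 - <<'E'
from h import *
o=manip.observe();print(o['eef_pos'],o['wrist_force'])
im=manip.snapshot('wrist')[:,:,::-1]
cv2.imwrite('pics/w6.png',cv2.resize(im[90:250,200:520],None,fx=2.5,fy=2.5,interpolation=cv2.INTER_CUBIC))
import pickle;pickle.dump(o,open('o6.pkl','wb'))
E
```

```text
[ 0.56803192 -0.00225023  0.19126648] [-0.09558562 -0.40396221  0.08148711]
```

View pics/w6.png

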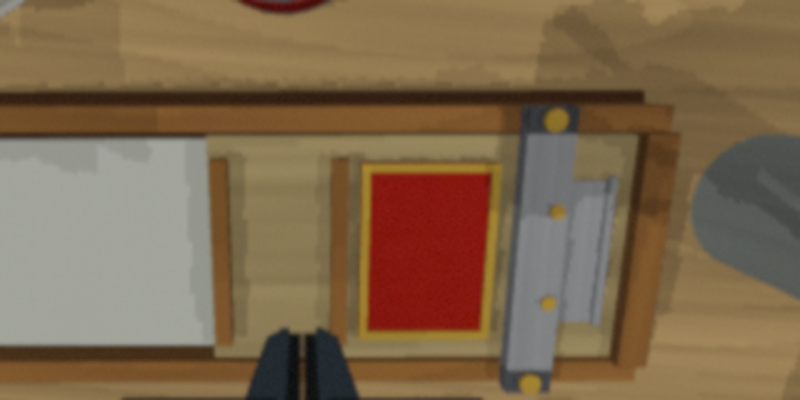

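The pallet's board reaches the stop edge (u≈635) with no white bed showing. The leaf lies on it, it's level, and the gripper is clear, so I'm handing in.

```bash
python3 -c "
from cell import manip
print(manip.hand_in())"
```

```text
the job is handed in; nothing more can be done
None
```

The pallet was pressed about 7 mm down, slid under the bridge and leaf until the push rose to 39 N with no further movement at the stop, then released; the last picture shows it home with the leaf on it, and the job was handed in at about 13 s.

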